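# Unlatch the soap press and hold its arm up

### The arm

A 7-joint arm with a two-finger parallel gripper is mounted at the origin on a cart in front of the work surface, level with it; the furniture and walls round the work are solid. World frame = base frame: x ahead of the robot, y to its left, z up, the work surface at z = 0. Lengths are in m, angles in rad, forces in N, time in s.
With the tool pointing down it reaches from about 0.4 to 0.85 m from the base axis. Payload 10.4 kg.
Tool frame: the origin (TCP) lies between the finger pads; the fingertips stand 14 mm ahead of it and the grasp point (between the pads) lies 5 mm behind it (nose_length is the distance from the TCP to the fingertips, in m); z points along the fingers, y is the line along which they close (so a half turn about z gives the same grasp; the last joint's range is limited). The gripper opens to 87 mm and grips with 3 to 60 N. Pads are 19 mm wide; open, the fingers measure 117 mm over their backs; the gripper's body (75 mm by 190 mm) begins 51 mm behind the grasp point.
Start: joints at [-1.364, 0.332, -0.065, 1.46, 0.022, 1.35, -0.088], TCP at [0.142, 0.609, 0.237] pointing down, gripper open.
Joint ranges: [-2.6, 2.6], [-0.5, 2.12], [-1.47, 1.34], [0.16, 2.42], [-1.27, 4.41], [0.06, 2.06], [-2.6, 2.6]. Speed limits (rad/s): [2.22, 2.22, 2.79, 2.79, 3.14, 3.14, 3.14].

### API

Orientations are given as a unit quaternion [x, y, z, w].
In Python, from station import * gives the robot as it stands.
- The arm moves only by the tool step_arm, never from a script. Its argument "increments" is a list of rows, each a list of 7 numbers: the shift along the tool's x, y, z in cm, then the turn, a rotation vector about the tool's x, y, z in rad, then the closure, from 0 (fully open) to 1 (shut). In form: [[dx, dy, dz, ax, ay, az, gripper], ...]. A call has 1 to 12 rows; each row is the pose to reach, as a shift and turn from the pose commanded when the call began, along the tool's axes at that moment; what a row does not reach only later rows make up. A row lasts 1/10 s, in which the tool goes at most 50 mm and 8.59 degrees, less where a joint would pass 70% of its speed; a pose out of reach is approached as far as the arm can. A call with a gripper value outside its range is refused whole. The fingers move at their own pace and stop on an object; the grip force is fixed at half the most. Time passes only in rows, so rows that repeat a pose let the fingers close. It gives the time, the measured TCP pose, the force, the opening and the grip force at its end, in the units of the state.
- sense(): the state, without advancing time (a new reading comes with each control period).
- camera(name): name is "side" or "top"; returns the picture (384x512x3 uint8, red, green, blue); there is no depth.
- camera_info(name): a dict with "fx", "fy", "cx", "cy" (pixels), "view" (4x4, takes a point from world to camera coordinates). Camera axes: x right, y down, z forward; pixel columns grow to the right and rows downward; lengths in m; the calibration is good to about 2 mm. A picture is of the moment at which its call begins. camera_info takes no time and is no camera call.
- finish_job(): hands the job in; it is judged then, once.
The state is a dict: "time": time; "joints": joint angles; "joint_vel": joint speeds; "joint_torque": joint torques, N m; "tool_pos": TCP position; "ee_rot": TCP orientation; "wrist_force": force on the tool from outside, world axes, zero at the start; "ft_torque": the same for the moment, N m; "width": opening from 0.0 (shut) to 1.0 (fully open); "gripper_force": force on a finger pad.
Only numpy, scipy, OpenCV 4.12 (cv2) and the standard library are available. Lean on these libraries where they do the work, as an engineer would, in place of code of your own. Each camera call takes 0.05 s, during which the arm holds its last target. There are 200 camera calls.

### The job

The soap in the stamping press is done. Pull the locking pin up out of the latch and put it down in the steel dish, then draw the spring latch out sideways by its black knob, lift the front of the press arm off its ball and finish while still holding the arm up steadily with the gripper, its socket about 8 cm or more above the ball, so that I can take the soap out of its nest. Leave the soap and the other things on the table where they are.

Things in the scene. Friction and masses are not known exactly. Their poses are not given: they have to be found in the camera images.
- press: soap stamping press, fixed to the table: grey base plate 250 x 100 mm, top 16 mm above the table, on it a ball in front, a soap nest and the hinge of an aluminium arm. Origin on the table straight under the ball; x points along the base to the hinge at the back, y to the press's left, z up
- ball (a point): centre of the fixed 26 mm steel ball on the base, 100 mm above the table
- hinge (a point): point on the axis of the arm's hinge, 170 mm behind the ball at the same height; the axis lies along the press's y
- socket (a point): centre of the socket (38 mm across, top 119 mm above the table) in the front end of the arm; on the ball's centre while the arm is down. The arm behind it is 26 mm wide, top 115 mm above the table, with a spindle 85 mm behind the ball that stands up to 136 mm
- press_arm (a joint): hinge of the press arm: 0 = down over the ball, grows as the front end rises, up to 1.0 rad. The arm weighs about 0.7 kg (some 4 N at the front) and falls back when let go. A fork of the latch under the ball keeps it down while the latch is in
- latch (a joint): slide of the spring latch, m: 0 = in (locked), grows as the knob is pulled away from the arm to the right (press -y), stop at 0.020. The ball is free from about 0.016 on. The spring pulls it back with 4 N at the start, 9 N at the stop. With the pin in it moves 3 mm at most. Once the socket is clear of the ball the latch may be in or out
- knob (a point): middle of the latch knob: black ribbed cylinder along the press's y, 22 mm across, 28 mm long, 31 mm flange at its outer end, axis 85.4 mm above the table; at press (0, -80) mm at the start, rides on latch and arm. Gripped from above, fingers before and behind it, it can be pulled and lifted and turns between the fingers. Axes as the press, tilting with the arm
- pin_hole (a point): mouth of the 9 mm pin hole, in the top of the dark latch housing on the right (-y) of the socket: press (0, -42, 98.4) mm; the housing is 28 mm along x, 24 mm along y, 26 mm high and rides on the arm
- pin: locking pin, loose and upright in the latch housing. Shaft 6 mm across and 30 mm long, round end, collar 17 mm across and 3 mm thick that rests on the housing, with a flat tab 24 mm out along the pin's x (towards the knob), then a ribbed round grip 14 mm across and 26 mm tall; 59 mm long, 30 g. Origin at the foot, z along the pin to the grip
- pin_grip (a point): middle of the pin's round grip, 46 mm above its foot, 16 mm above the top of the latch housing while the pin is in
- pin_middle (a point): point on the pin's axis 30 mm above its foot
- dish: round shallow steel dish, fixed to the table, 140 mm across the rim, 18 mm high, floor 2.5 mm thick; stands left or right of the press. Origin at the centre of its underside
- pressed_soap: round fluted soap cake, 49 mm across and 25 mm high, in the nest under the stamp; origin at the centre of its underside
- nest (a point): centre of the floor of the round wooden nest on the press base, 85 mm behind the ball, 20 mm above the table; its rim is 6 mm high and 55 mm across inside
- balm_tin: round aluminium tin of balm, 80 mm across, 27 mm high, bystander; it takes one of the two places (left or right of the press) and the dish the other
- stamp: turned wooden soap stamp, 38 mm across, 54 mm high, bystander
- soap_left: round fluted soap cake, 54 mm across, 30 mm high, bystander
- soap_star: leaf-shaped soap cake, 71 x 74 x 31 mm, bystander
- soap_comb: hexagonal honeycomb soap cake, 66 x 74 x 19 mm, bystander
- vial: amber glass vial with a small white stopper, 41 mm across, 90 mm high, bystander
- mister: clear mist spray bottle, 33 mm across, 85 mm high, bystander

How it is judged:
On the way, in this order (a step that is already met when the one before it is completed fails the run):
1. the locking pin is in the dish, let go, while the arm is still down (horizontal distance between pin_middle and dish below 0.064 m and z of pin_middle in the frame of dish below 0.045 m and contact force between the fingers and pin below 0.05 N and linear speed of pin below 0.05 m/s and value of joint press_arm below 0.03 rad), for 0.2 s.
2. the latch is drawn out with the arm still down (value of joint latch above 0.013 m and value of joint press_arm below 0.05 rad), for 0.1 s.
3. the arm's socket is lifted clear of the ball (z of socket in the frame of ball above 0.03 m), for 0.2 s.
At the end, for the whole second after the job is handed in: Fingers hold the arm still, socket at least 70 mm above the ball (pin not propping it); the pin rests untouched in the dish (middle within 64 mm of its centre, under 45 mm high); soap within 10 mm of the nest's centre; no bystander moved 30 mm (z of socket in the frame of ball above 0.07 m and velocity of joint press_arm between -0.08 and 0.08 rad/s and contact force between the fingers and press above 1 N and contact force between pin and press below 0.2 N and horizontal distance between pin_middle and dish below 0.064 m and z of pin_middle in the frame of dish below 0.045 m and contact force between the fingers and pin below 0.05 N and linear speed of pin below 0.05 m/s and horizontal distance between pressed_soap and nest below 0.01 m and distance of each of balm_tin, stamp, soap_left, soap_star, soap_comb, vial, mister from where it was at the start of the episode below 0.03 m); the arm keeps its last pose, push and grip.
It fails at once if the soap is knocked out of its nest (horizontal distance between pressed_soap and nest above 0.015 m).
It fails at once if a bystander is pushed more than 40 mm (distance of any of balm_tin, stamp, soap_left, soap_star, soap_comb, vial, mister from where it was at the start of the episode above 0.04 m).
It also fails if it takes over 51 s, if anything falls off the work surface, if the arm or the gripper's body presses on something with over 40 N, if the wrist force passes 120 N, or if a joint passes its speed limit or range.

## Working session

There is one attempt and no reset: what is moved stays moved. The work goes in short steps, Python scripts to look and compute and a tool call to move; the robot and the scene stay as the last step left them, time stands still between calls to the robot, and variables do not carry over. Pictures are saved under pics/ and viewed, at most 10 in all, crops included, and the job is handed in when it is done.

Besides the shell and the picture viewer there is one more tool, called after "Call:" by a JSON object that holds its "fn" and its "kwargs". step_arm: Moves the arm, as the interface text tells. Its arguments: {"type":"object","properties":{"increments":{"type":"array","items":{"type":"array","items":{"type":"number"}}}},"required":["increments"]}

```bash
mkdir -p pics; ls; python3 - <<'E'
from station import *
import cv2, numpy as np
s=sense(); print(s['time'],s['tool_pos'],s['ee_rot'],s['width'])
for n in("top","side"):
    im=camera(n); cv2.imwrite(f"pics/{n}0.png",im[:,:,::-1]); np.save(f"pics/{n}0.npy",im)
    print(n,{k:np.round(v,4).tolist() for k,v in camera_info(n).items()})
E
```

```text
pics
0.0 [0.14228317 0.60820463 0.23578537] [ 1.14636530e-01  9.93407263e-01 -6.88132676e-04 -4.04348224e-05] 0.9971654997233276
top {'fx': 429.8883, 'fy': 429.8883, 'cx': 254.1519, 'cy': 188.1094, 'view': [[-0.4107, -0.9118, -0.0021, 0.1921], [-0.8877, 0.4004, -0.2272, 0.4871], [0.208, -0.0914, -0.9738, 1.5577], [0.0, 0.0, 0.0, 1.0]]}
side {'fx': 453.5078, 'fy': 453.5078, 'cx': 256.3618, 'cy': 193.9193, 'view': [[0.9969, -0.0752, -0.0216, -0.5216], [-0.0563, -0.4966, -0.8661, 0.0989], [0.0544, 0.8647, -0.4993, 1.4074], [0.0, 0.0, 0.0, 1.0]]}
```

```bash
python3 -c "
import cv2
for n in('top','side'):
    cv2.imwrite(f'pics/{n}0b.png',cv2.resize(cv2.imread(f'pics/{n}0.png'),(800,600),interpolation=cv2.INTER_CUBIC))"
```

```text
(no output)
```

View pics/top0b.png

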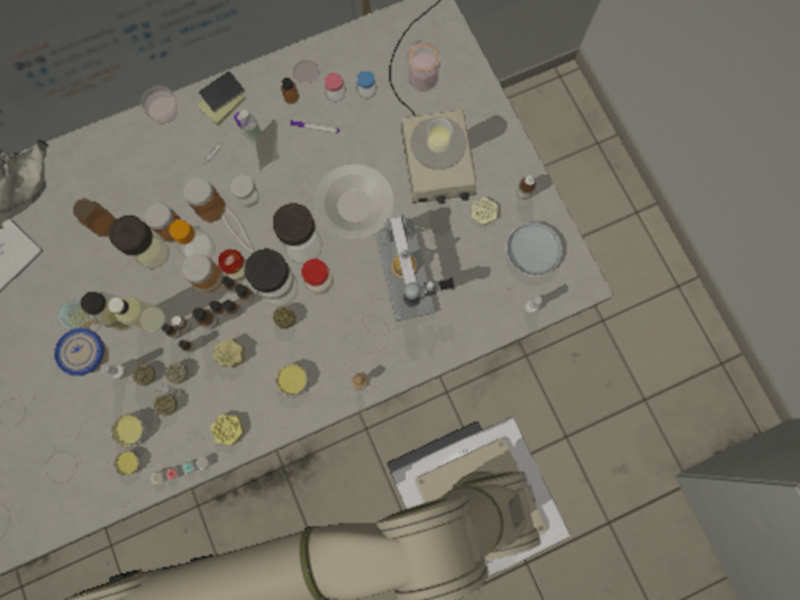

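View pics/side0b.png

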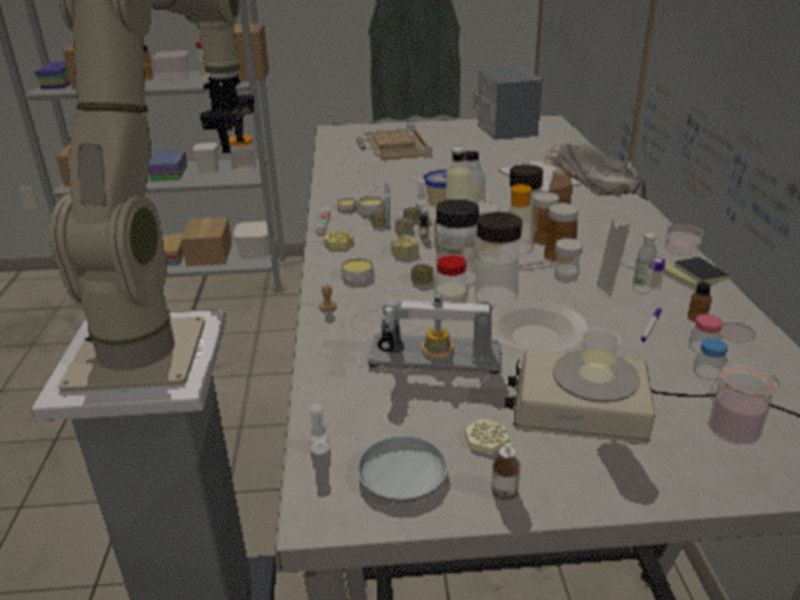

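The top view shows the press at about (410,265) in 800x600 pixels, with its pin and knob at (432,287) and (447,285). The steel dish is at (535,249) and the balm tin at (292,379). In the side view the press is at (437,335) and the dish at (403,470). Next I'll zoom in on the press.

```bash
python3 -c "
import cv2,numpy as np
t=cv2.imread('pics/top0.png')[130:210,235:315]; s=cv2.imread('pics/side0.png')[180:245,230:325]
a=cv2.resize(t,(400,400),interpolation=cv2.INTER_CUBIC); b=cv2.resize(s,(400,274),interpolation=cv2.INTER_CUBIC)
o=np.zeros((400,800,3),np.uint8);o[:,:400]=a;o[:274,400:]=b
cv2.imwrite('pics/crop0.png',cv2.convertScaleAbs(o,alpha=1.5))"
```

```text
(no output)
```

View pics/crop0.png

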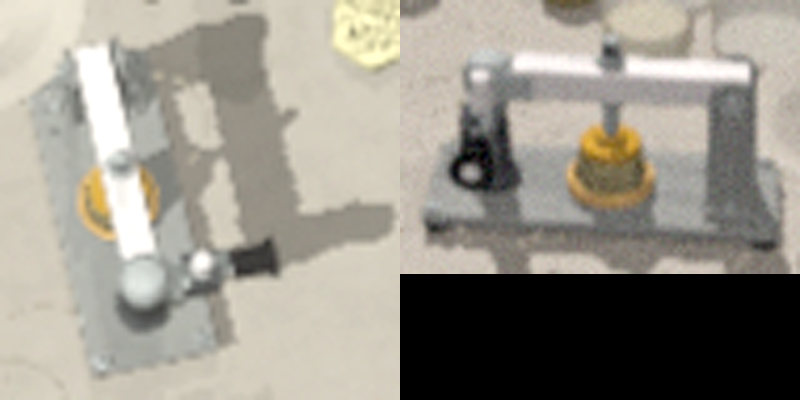

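The top crop (5x) shows the socket dome at (143,283), the spindle top at (120,158), the pin top at (203,260) and the knob running from (232,263) to (274,256). In the side crop (4.21x) the knob flange is at (470,170) and the spindle top at (611,40).

```bash
cat > h.py <<'E'
from station import *
import numpy as np, cv2
from scipy.optimize import least_squares
from scipy.spatial.transform import Rotation as R
CI={n:camera_info(n) for n in("top","side")}
def proj(n,P):
    c=CI[n];V=np.array(c['view']);q=V[:3,:3]@np.asarray(P,float)+V[:3,3]
    return np.array([c['fx']*q[0]/q[2]+c['cx'],c['fy']*q[1]/q[2]+c['cy']])
def ray(n,uv,z):
    c=CI[n];V=np.array(c['view']);d=V[:3,:3].T@np.array([(uv[0]-c['cx'])/c['fx'],(uv[1]-c['cy'])/c['fy'],1]);o=-V[:3,:3].T@V[:3,3]
    return o+d*(z-o[2])/d[2]
def world(p,q): # press pose p=(x,y,yaw), press point q (m)
    c,s=np.cos(p[2]),np.sin(p[2]);return np.array([p[0]+c*q[0]-s*q[1],p[1]+s*q[0]+c*q[1],q[2]])
def rel(target, yaw_axis=None):
    """shift in tool axes (cm) from current measured pose to target TCP; turn about tool z so tool y lies along yaw_axis"""
    s=sense();Rt=R.from_quat(s['ee_rot']);d=Rt.inv().apply(np.array(target)-s['tool_pos'])*100
    out=[np.round(d,2)]
    if yaw_axis is not None:
        x=np.cross([yaw_axis[0],yaw_axis[1],0],[0,0,-1.]);opts=[]
        for sg in(1,-1):
            y=sg*np.array([yaw_axis[0],yaw_axis[1],0]);z=np.array([0,0,-1.]);M=np.c_[np.cross(y,z),y,z]
            opts.append(np.round((Rt.inv()*R.from_matrix(M)).as_rotvec(),3))
        out+=opts
    return out
E
python3 - <<'E'
from h import *
T=lambda x,y:(235+x/5-.4,130+y/5-.4)
S=lambda x,y:(230+(x-400)/4.21-.4,180+y/4.21-.4)
obs=[("top",T(143,281),(0,0,.119)),("top",T(120,157),(.085,0,.136)),("top",T(203,259),(0,-.042,.1274)),("top",T(274,256),(0,-.094,.0854)),
("side",S(470,170),(0,-.094,.0854)),("side",S(611,38),(.085,0,.136))]
f=lambda p:np.concatenate([proj(n,world(p,q))-u for n,u,q in obs])
p0=np.r_[ray("top",obs[0][1],.119)[:2],0.]
r=least_squares(f,p0,loss='soft_l1');print(r.x,f(r.x).reshape(-1,2).round(1).tolist())
np.save("press.npy",r.x)
for n,q in(("pin",(0,-.042,.114)),("knob",(0,-.08,.0854)),("ball",(0,0,.1))):print(n,world(r.x,q))
print("dish",ray("top",(535/1.5625,248/1.5625),.018),ray("side",(403/1.5625,467/1.5625),.018))
print("tin",ray("top",(292/1.5625,378/1.5625),.027))
for n,u in(("comb",(485,209)),("mister?",(533,312))):print(n,ray("top",np.array(u)/1.5625,.02))
# blobs: dish by contour in top
im=np.load("pics/top0.npy");hsv=cv2.cvtColor(im,cv2.COLOR_RGB2HSV)
m=((hsv[...,0]>80)&(hsv[...,0]<125)&(hsv[...,1]>12)).astype(np.uint8)
m[:, :315]=0;m[:135]=0;m[185:]=0;m[:,370:]=0
k,l,st,ce=cv2.connectedComponentsWithStats(m);i=1+np.argmax(st[1:,4]);print(st[i],ce[i],ray("top",ce[i],.012))
E
```

```text
[ 0.50556912 -0.05673249 -0.19721375] [[0.9, -0.9], [0.2, 0.6], [0.3, 0.4], [-0.7, 0.7], [0.6, -0.4], [0.2, -0.1]]
pin [ 0.49733973 -0.09791837  0.114     ]
knob [ 0.4898941  -0.13518179  0.0854    ]
ball [ 0.50556912 -0.05673249  0.1       ]
dish [ 0.49694662 -0.39125948  0.018     ] [ 0.49764407 -0.39415763  0.018     ]
tin [0.44480068 0.28454917 0.027     ]
comb [ 0.64059745 -0.32196426  0.02      ]
mister? [ 0.35300442 -0.31226821  0.02      ]Traceback (most recent call last):
  File "<stdin>", line 18, in <module>
    return _wrapfunc(a, 'argmax', axis=axis, out=out, **kwds)
    return bound(*args, **kwds)
ValueError: attempt to get argmax of an empty sequence
```

```bash
python3 - <<'E'
from h import *
p=np.load("press.npy");ax=(np.cos(p[2]),np.sin(p[2]))
for t in((.40,.46,.235),(.53,.2,.235),(.4973,-.0979,.20)):print(rel(t,ax))
E
```

```text
[array([-28.47,  -8.57,   0.1 ]), array([-1.000e-03,  1.000e-03,  1.538e+00]), array([-1.000e-03, -1.000e-03, -1.603e+00])]
[array([-47.05, -30.93,   0.13]), array([-1.000e-03,  1.000e-03,  1.538e+00]), array([-1.000e-03, -1.000e-03, -1.603e+00])]
[array([-50.65, -60.67,   3.66]), array([-1.000e-03,  1.000e-03,  1.538e+00]), array([-1.000e-03, -1.000e-03, -1.603e+00])]
```

Call:
{"fn": "step_arm", "kwargs": {"increments": [[-5,-1.5,0,0,0,0.15,0],[-10,-3,0,0,0,0.3,0],[-14.5,-4.4,0,0,0,0.45,0],[-19,-5.7,0,0,0,0.55,0],[-24,-7.2,0,0,0,0.65,0],[-28.5,-8.6,0,0,0,0.75,0],[-31.5,-12,0,0,0,0.85,0],[-34.5,-16,0,0,0,0.95,0],[-37.5,-20,0,0,0,1.05,0],[-41,-23.5,0,0,0,1.15,0],[-44,-27,0,0,0,1.25,0],[-47,-31,0,0,0,1.35,0]]}}

```text
time: 1.3
tool_pos: [0.5298, 0.1983, 0.2363]
ee_rot: [0.711, 0.703, -0.0, -0.0]
wrist_force: [1.1, 0.2, 0.9]
width: 1.001
gripper_force: 0.0
```

```bash
python3 - <<'E'
from h import *
p=np.load("press.npy");ax=(np.cos(p[2]),np.sin(p[2]))
print(sense()['time'],sense()['tool_pos'],rel((.4973,-.0979,.20),ax))
E
```

```text
1.3 [0.5297689  0.19831342 0.23631571] [array([-29.66,  -2.88,   3.63]), array([-0.   , -0.   ,  0.185]), array([ 0.   , -0.   , -2.957])]
```

Go above the pin, then re-check with cameras before descending.

Call:
{"fn": "step_arm", "kwargs": {"increments": [[-5,-0.5,0,0,0,0.05,0],[-10,-1,0.5,0,0,0.1,0],[-15,-1.5,1,0,0,0.14,0],[-20,-2,2,0,0,0.185,0],[-25,-2.5,3,0,0,0.185,0],[-28,-2.8,3.6,0,0,0.185,0],[-29.7,-2.9,3.6,0,0,0.185,0],[-29.7,-2.9,3.6,0,0,0.185,0]]}}

```text
time: 2.1
tool_pos: [0.4969, -0.1, 0.2003]
ee_rot: [0.774, 0.633, -0.0, -0.0]
wrist_force: [0.2, -0.2, -0.2]
width: 0.998
gripper_force: 0.0
```

```bash
python3 - <<'E'
from h import *
p=np.load("press.npy");ax=(np.cos(p[2]),np.sin(p[2]))
print(sense()['time'],sense()['tool_pos'],rel((.4973,-.0979,.118),ax))
a=cv2.resize(camera("top")[120:210,225:325],(400,360),interpolation=cv2.INTER_CUBIC);b=cv2.resize(camera("side")[140:250,220:330],(400,400),interpolation=cv2.INTER_CUBIC)
o=np.zeros((400,800,3),np.uint8);o[:360,:400]=a;o[:,400:]=b
cv2.imwrite("pics/a1.png",cv2.convertScaleAbs(o[:,:,::-1],alpha=1.5))
E
```

```text
2.1 [ 0.49688251 -0.09995549  0.2002988 ] [array([0.21, 0.  , 8.23]), array([-0.   ,  0.   , -0.001]), array([1.00e-03, 1.00e-03, 3.14e+00])]
```

View pics/a1.png

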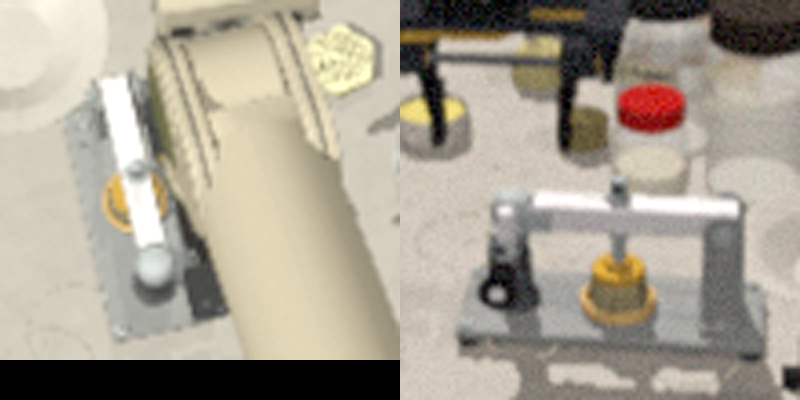

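The side view shows the fingertips at (438,145) and (567,147), centred over the pin at (509,200). I'll descend and close.

Call:
{"fn": "step_arm", "kwargs": {"increments": [[0.2,0,3,0,0,0,0],[0.2,0,5.5,0,0,0,0],[0.2,0,7.2,0,0,0,0],[0.2,0,8.2,0,0,0,0],[0.2,0,8.2,0,0,0,0.5],[0.2,0,8.2,0,0,0,0.8],[0.2,0,8.2,0,0,0,1],[0.2,0,8.2,0,0,0,1],[0.2,0,8.2,0,0,0,1],[0.2,0,8.2,0,0,0,1],[0.2,0,8.2,0,0,0,1]]}}

```text
time: 3.3
tool_pos: [0.4982, -0.0951, 0.1186]
ee_rot: [0.772, 0.635, 0.0, 0.0]
wrist_force: [0.3, -0.3, -0.1]
width: 0.45
gripper_force: 0.0
```

```bash
python3 - <<'E'
from h import *
print(sense()['time'],sense()['tool_pos'],sense()['width'],sense()['gripper_force'])
for n,sl in(("side",np.s_[140:250,220:330]),):
    cv2.imwrite("pics/a2.png",cv2.convertScaleAbs(cv2.resize(camera(n)[sl],(500,500),interpolation=cv2.INTER_CUBIC)[:,:,::-1],alpha=1.5))
E
```

```text
3.3 [ 0.49816545 -0.09506659  0.11863446] 0.45029614741269647 0.0
```

View pics/a2.png

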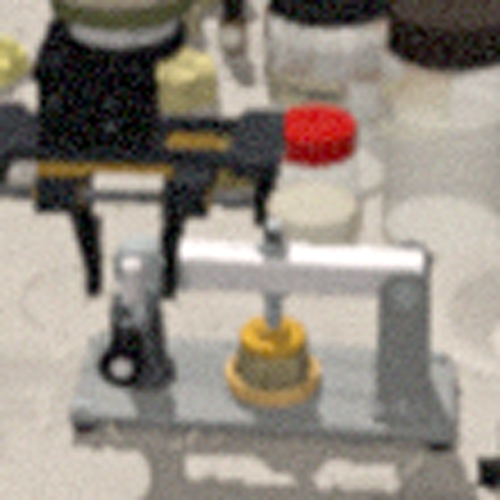

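The fingers straddle the pin (grip at about (130,270)) and are still closing. I'll take the 3 mm sideways offset out and keep closing.

Call:
{"fn": "step_arm", "kwargs": {"increments": [[-0.25,0,0,0,0,0,1],[-0.25,0,0,0,0,0,1],[-0.25,0,0,0,0,0,1],[-0.25,0,0,0,0,0,1],[-0.25,0,0,0,0,0,1],[-0.25,0,0,0,0,0,1]]}}

```text
time: 3.95
tool_pos: [0.4976, -0.0975, 0.1185]
ee_rot: [0.772, 0.635, 0.0, -0.0]
wrist_force: [0.5, -0.3, 0.4]
width: 0.151
gripper_force: 30.0
```

Call:
{"fn": "step_arm", "kwargs": {"increments": [[0,0,-1,0,0,0,1],[0,0,-2.5,0,0,0,1],[0,0,-4.5,0,0,0,1],[0,0,-7,0,0,0,1],[-2,0.4,-8,0,0,0,1],[-6,1.2,-8,0,0,0,1],[-10.5,2.1,-8,0,0,0,1],[-15,3,-8,0,0,0,1],[-19.5,3.9,-8,0,0,0,1],[-24,4.7,-7,0,0,0,1],[-27.5,5.4,-5,0,0,0,1],[-28.8,5.7,-3,0,0,0,1]]}}

```text
time: 5.15
tool_pos: [0.4966, -0.3954, 0.1487]
ee_rot: [0.774, 0.634, -0.001, 0.001]
wrist_force: [-0.3, -0.5, -0.1]
width: 0.151
gripper_force: 30.0
```

```bash
python3 - <<'E'
from h import *
s=sense();print(s['time'],s['tool_pos'],s['width'],s['gripper_force'],rel((.497,-.392,.056)))
a=cv2.resize(camera("side")[190:330,190:330],(400,400),interpolation=cv2.INTER_CUBIC);b=cv2.resize(camera("top")[110:210,280:380],(400,400),interpolation=cv2.INTER_CUBIC)
cv2.imwrite("pics/a3.png",cv2.convertScaleAbs(np.hstack([a,b])[:,:,::-1],alpha=1.5))
E
```

```text
5.15 [ 0.49658652 -0.39535427  0.14868941] 0.1513356720252375 30.000510849058628 [array([ 0.36, -0.03,  9.27])]
```

View pics/a3.png

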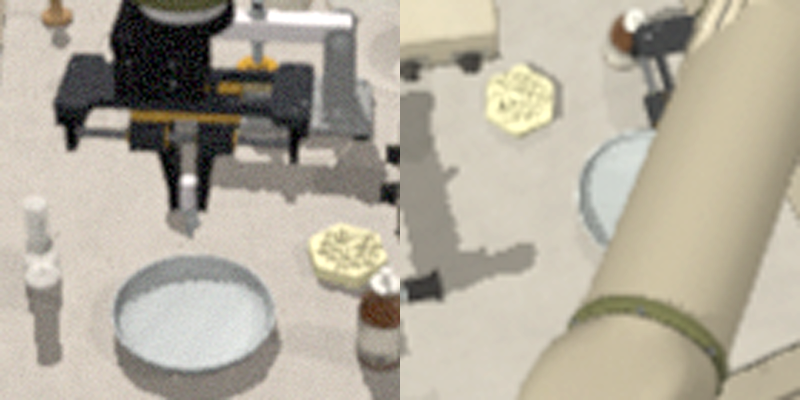

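The pin is held upright over the dish, with the dish centre at (193,312) in the side crop. The vial, at (380,320), may be close to the gripper body, so I'll check that.

```bash
python3 - <<'E'
from h import *
print("vial",ray("side",(324.5,287),.09),ray("top",(280+635/4,110+18/4),.09),"mister",ray("side",(190+36/2.857,190+205/2.857),.085))
s=sense()
for d in(-.095,.095): # body ends
    P=s['tool_pos']+R.from_quat(s['ee_rot']).apply([0,d,-.056]);print(P)
E
```

```text
vial [ 0.64359927 -0.44816931  0.09      ] [ 0.48914042 -0.78383302  0.09      ] mister [ 0.36926623 -0.32381199  0.085     ]
[ 0.40301426 -0.37391015  0.20275438]
[ 0.58932699 -0.4111509   0.20192114]
```

Call:
{"fn": "step_arm", "kwargs": {"increments": [[0.2,0,3,0,0,0,1],[0.2,0,5.5,0,0,0,1],[0.2,0,7.5,0,0,0,1],[0.2,0,8.6,0,0,0,1],[0.2,0,9.2,0,0,0,1],[0.2,0,9.2,0,0,0,1],[0.2,0,9.2,0,0,0,0.6],[0.2,0,9.2,0,0,0,0.6],[0.2,0,9.2,0,0,0,0.6],[0.2,0,9.2,0,0,0,0.3],[0.2,0,9.2,0,0,0,0.3]]}}

```text
time: 6.35
tool_pos: [0.4985, -0.3892, 0.0567]
ee_rot: [0.772, 0.635, 0.0, 0.0]
wrist_force: [0.1, 0.1, -0.3]
width: 0.495
gripper_force: 0.0
```

Call:
{"fn": "step_arm", "kwargs": {"increments": [[0,0,-2,0,0,0,0.2],[0,0,-5,0,0,0,0],[0,0,-9,0,0,0,0],[0,0,-12,0,0,0,0],[5,-1,-13,0,0,0,0],[10,-2,-13,0,0,0,0],[15,-3,-13,0,0,0,0],[15,-3,-13,0,0,0,0]]}}

```text
time: 7.15
tool_pos: [0.4994, -0.2288, 0.1862]
ee_rot: [0.769, 0.639, 0.001, -0.001]
wrist_force: [-0.5, -0.2, -0.4]
width: 0.997
gripper_force: 0.0
```

```bash
python3 - <<'E'
from h import *
p=np.load("press.npy")
s=sense();print(s['time'],s['tool_pos'],s['width'],p)
k=world(p,(0,-.078,.15));print(k,rel(k,(np.cos(p[2]),np.sin(p[2]))))
a=cv2.resize(camera("side")[170:330,190:350],(400,400),interpolation=cv2.INTER_CUBIC);b=cv2.resize(camera("top")[110:210,280:380],(400,400),interpolation=cv2.INTER_CUBIC)
cv2.imwrite("pics/a4.png",cv2.convertScaleAbs(np.hstack([a,b])[:,:,::-1],alpha=1.5))
E
```

```text
7.15 [ 0.49935946 -0.22884545  0.18621617] 0.9969942272396222 [ 0.50556912 -0.05673249 -0.19721375]
[ 0.49028597 -0.13322056  0.15      ] [array([ 9.22, -2.65,  3.66]), array([-0.   , -0.004,  0.012]), array([ 6.00e-03, -1.00e-03, -3.13e+00])]
```

View pics/a4.png

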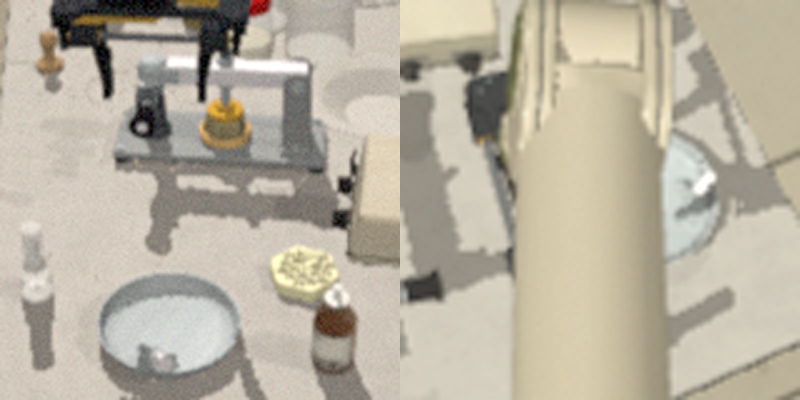

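The pin lies in the dish, with its grip at (160,355) in the side crop and (700,187) in the top crop. The press is undisturbed. Next is the knob.

Call:
{"fn": "step_arm", "kwargs": {"increments": [[3,-1,1,0,0,0.012,0],[6.5,-2,2.5,0,0,0.012,0],[9.2,-2.6,3.6,0,0,0.012,0],[9.2,-2.6,3.6,0,0,0.012,0],[9.2,-2.6,3.6,0,0,0.012,0],[9.2,-2.6,3.6,0,0,0.012,0]]}}

```text
time: 7.85
tool_pos: [0.4902, -0.1432, 0.151]
ee_rot: [0.777, 0.629, -0.0, 0.001]
wrist_force: [0.3, -0.3, 0.3]
width: 1.002
gripper_force: 0.0
```

```bash
python3 - <<'E'
from h import *
p=np.load("press.npy")
s=sense();print(s['time'],s['tool_pos'],s['width'])
k=world(p,(0,-.079,.0805));print(k,rel(k,(np.cos(p[2]),np.sin(p[2]))))
im=camera("side");hsv=cv2.cvtColor(im,cv2.COLOR_RGB2HSV)
cv2.imwrite("pics/a5.png",cv2.convertScaleAbs(cv2.resize(im[140:250,220:330],(600,600),interpolation=cv2.INTER_CUBIC)[:,:,::-1],alpha=1.5))
print((proj("side",world(p,(0,-.094,.0854)))-(220,140))*5.45)
E
```

```text
7.85 [ 0.4901925  -0.14316978  0.15097557] 1.0019739327758095
[ 0.49009003 -0.13420118  0.0805    ] [array([ 0.88, -0.2 ,  7.05]), array([ 0.001,  0.001, -0.012]), array([ 1.00e-03, -1.00e-03,  3.13e+00])]
[146.02422683 433.73744317]
```

View pics/a5.png

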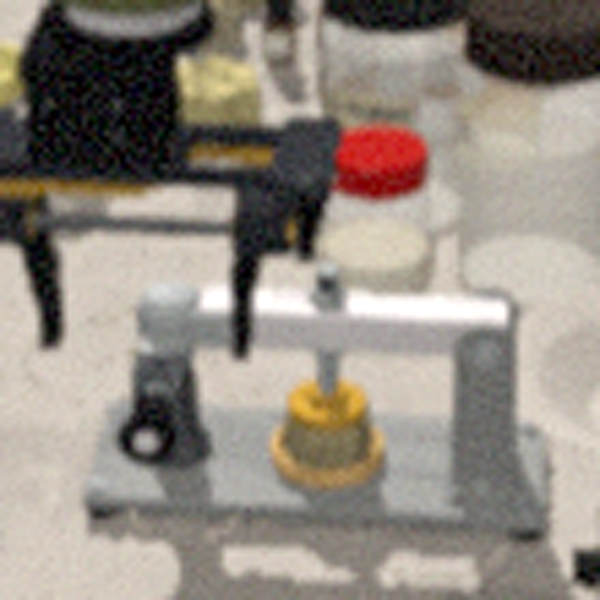

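The knob flange at (147,437) matches the prediction of (146,434), and the fingers straddle it. I'll descend and grip.

Call:
{"fn": "step_arm", "kwargs": {"increments": [[0.8,-0.2,2.5,0,0,-0.012,0],[0.8,-0.2,5,0,0,-0.012,0],[0.8,-0.2,6.5,0,0,-0.012,0],[0.8,-0.2,7,0,0,-0.012,0.5],[0.8,-0.2,7,0,0,-0.012,1],[0.8,-0.2,7,0,0,-0.012,1],[0.8,-0.2,7,0,0,-0.012,1],[0.8,-0.2,7,0,0,-0.012,1],[0.8,-0.2,7,0,0,-0.012,1],[0.8,-0.2,7,0,0,-0.012,1],[0.8,-0.2,7,0,0,-0.012,1],[0.8,-0.2,7,0,0,-0.012,1]]}}

```text
time: 9.1
tool_pos: [0.4903, -0.1327, 0.0807]
ee_rot: [0.772, 0.635, 0.0, 0.0]
wrist_force: [15.1, -2.8, -5.7]
width: 0.266
gripper_force: 7.9
```

Call:
{"fn": "step_arm", "kwargs": {"increments": [[0,0,0,0,0,0,1],[0,0,0,0,0,0,1],[0,0,0,0,0,0,1],[0,0,0,0,0,0,1]]}}

```text
time: 9.5
tool_pos: [0.4912, -0.1329, 0.0808]
ee_rot: [0.772, 0.635, 0.001, 0.001]
wrist_force: [7.4, -1.8, -4.3]
width: 0.246
gripper_force: 30.0
```

Call:
{"fn": "step_arm", "kwargs": {"increments": [[-0.3,0.1,0,0,0,0,1],[-0.7,0.1,0,0,0,0,1],[-1.1,0.1,0,0,0,0,1],[-1.5,0.1,0,0,0,0,1],[-1.9,0.1,0,0,0,0,1],[-1.9,0.1,0,0,0,0,1],[-1.9,0.1,0,0,0,0,1]]}}

```text
time: 10.2
tool_pos: [0.4879, -0.1496, 0.0806]
ee_rot: [0.772, 0.636, 0.001, -0.001]
wrist_force: [2.7, 7.6, -0.6]
width: 0.241
gripper_force: 30.0
```

```bash
python3 - <<'E'
from h import *
p=np.load("press.npy");s=sense();print(s['tool_pos'],s['wrist_force'].round(1) if hasattr(s['wrist_force'],'round') else s['wrist_force'])
im=camera("side")
cv2.imwrite("pics/a6.png",cv2.convertScaleAbs(cv2.resize(im[140:250,220:330],(600,600),interpolation=cv2.INTER_CUBIC)[:,:,::-1],alpha=1.5))
for d in(.094,.112):print((proj("side",world(p,(0,-d,.0854)))-(220,140))*5.45)
E
```

```text
[ 0.48793951 -0.14959763  0.08056449] [ 2.7  7.6 -0.6]
[146.02422683 433.73744317]
[141.04029555 453.23858261]
```

View pics/a6.png

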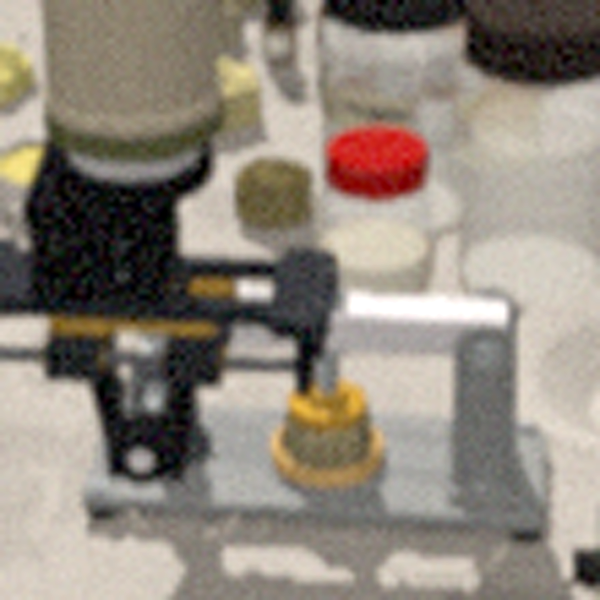

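The knob has been pulled about 17 mm without slipping, and the force matches the spring. The flange is at (141,460). I'll draw it slightly further and then lift along the arc.

Call:
{"fn": "step_arm", "kwargs": {"increments": [[-0.15,0,0,0,0,0,1],[-0.25,0,0,0,0,0,1],[-0.25,0,0,0,0,0,1],[-0.25,0,-0.5,0,0,0,1],[-0.25,0,-1,0,0,0,1],[-0.25,0,-1.5,0,0,0,1],[-0.25,0,-2,0,0,0,1],[-0.25,0,-2.5,0,0,0,1],[-0.25,0,-3,0,0,0,1]]}}

```text
time: 11.15
tool_pos: [0.4873, -0.1516, 0.1102]
ee_rot: [0.772, 0.636, 0.001, -0.001]
wrist_force: [7.5, 6.9, -8.3]
width: 0.241
gripper_force: 30.1
```

Call:
{"fn": "step_arm", "kwargs": {"increments": [[0,0.1,-0.6,0,0,0,1],[0,0.15,-1.2,0,0,0,1],[0,0.3,-1.8,0,0,0,1],[0,0.4,-2.4,0,0,0,1],[0,0.55,-3,0,0,0,1],[0,0.75,-3.6,0,0,0,1],[0,0.95,-4.2,0,0,0,1],[0,1.2,-4.9,0,0,0,1],[0,1.45,-5.6,0,0,0,1],[0,1.8,-6.4,0,0,0,1],[0,1.8,-6.4,0,0,0,1],[0,1.8,-6.4,0,0,0,1]]}}

```text
time: 12.35
tool_pos: [0.5029, -0.1547, 0.1732]
ee_rot: [0.772, 0.636, -0.001, -0.003]
wrist_force: [-3.0, 9.6, -4.4]
width: 0.242
gripper_force: 30.0
```

```bash
python3 - <<'E'
from h import *
s=sense();print(s['tool_pos'],s['wrist_force'],s['time'])
a=cv2.resize(camera("side")[120:330,190:350],(400,525),interpolation=cv2.INTER_CUBIC);b=cv2.resize(camera("top")[110:215,265:345],(400,525),interpolation=cv2.INTER_CUBIC)
cv2.imwrite("pics/a7.png",cv2.convertScaleAbs(np.hstack([a,b])[:,:,::-1],alpha=1.5))
E
```

```text
[ 0.50288946 -0.15465154  0.1731816 ] [-3.03262704  9.59067968 -4.44578967] 12.35
```

View pics/a7.png

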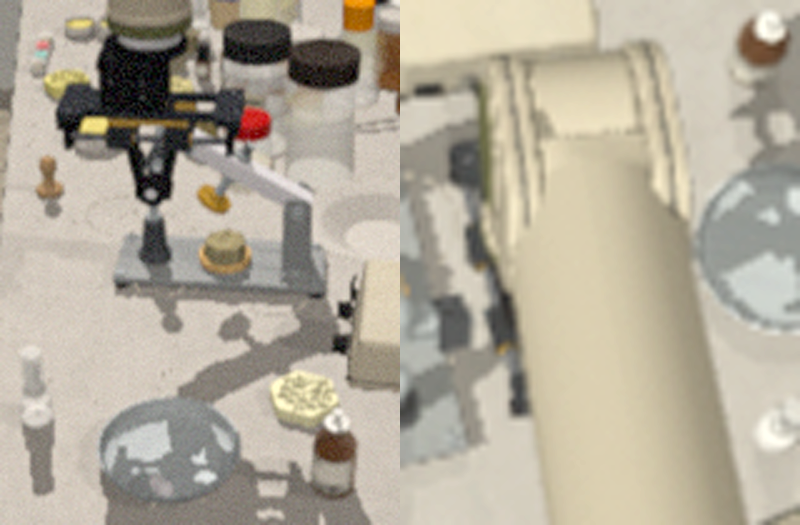

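The arm is up, with the bare ball visible at (153,215) and the soap still in its nest at (226,250). The pin is in the dish at (160,485). I'll let it settle, then hand in.

Call:
{"fn": "step_arm", "kwargs": {"increments": [[0,0,0,0,0,0,1],[0,0,0,0,0,0,1],[0,0,0,0,0,0,1],[0,0,0,0,0,0,1],[0,0,0,0,0,0,1],[0,0,0,0,0,0,1]]}}

```text
time: 13.05
tool_pos: [0.5028, -0.1546, 0.1731]
ee_rot: [0.772, 0.636, -0.001, -0.003]
wrist_force: [-2.9, 8.9, -4.7]
width: 0.245
gripper_force: 30.0
```

```bash
python3 -c "
from station import *
s=sense();print(s['tool_pos'],s['wrist_force'],s['gripper_force'],s['joint_vel']);print(finish_job())"
```

```text
[ 0.50284455 -0.15463416  0.17306764] [-2.85415032  8.90254924 -4.73968194] 30.040983259677887 [-0.00024928  0.00021835  0.00126699 -0.00118584 -0.00158053 -0.0013492
  0.00024926]
the job is handed in; nothing more can be done
None
```

I handed the job in at about 13 s: the pin is in the dish, the latch is drawn, and the gripper is holding the press arm still with its socket an estimated 9 cm above the ball and the soap in its nest; no verdict came back.

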